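Wind down the paper press on the craft shop counter

ROBOT

A 7-joint arm with a two-finger parallel gripper is mounted at the origin on the work surface. World frame = base frame: x ahead of the robot, y to its left, z up, the work surface at z = 0. Lengths are in m, angles in rad, forces in N, time in s.
With the tool pointing down it reaches from about 0.425 to 0.875 m from the base axis. Payload 4.7 kg.
Tool frame: the origin (TCP) lies where the fingers leave the gripper's body, on its centre line; the fingertips stand 70 mm ahead of it and the grasp point (between the pads) lies 51 mm ahead of it; z points along the fingers, y is the line along which they close (so a half turn about z gives the same grasp; the last joint's range is limited). The gripper opens to 87 mm and grips with 3 to 60 N. Pads are 19 mm wide; open, the fingers measure 117 mm over their backs; the gripper's body (75 mm by 190 mm) begins 51 mm behind the grasp point.
Start: joints at [1.297, 0.321, -0.07, 1.45, 0.023, 1.371, -0.057], TCP at [0.184, -0.623, 0.292] pointing down, gripper open.
Joint ranges: [-2.86, 2.86], [-0.3, 2.09], [-1.38, 1.24], [0.06, 2.45], [-1.56, 4.7], [0.09, 2.05], [-2.69, 2.69]. Speed limits (rad/s): [2.57, 2.57, 3.14, 3.14, 3.14, 3.14, 3.14].

INTERFACE

Orientations are given as a rotation vector (axis times angle).
In Python, from bench import ctrl gives the robot as it stands.
- The arm moves only by the tool drive_tool, never from a script. Its argument "motion" is a list of rows, each a list of 3 entries, a list of its own where there are three numbers: the shift along the tool's x, y, z in cm, then the turn, a rotation vector about the tool's x, y, z in degrees, then the opening, from -1 (shut) to 1 (fully open). In form: [[[x, y, z], [ax, ay, az], claw], ...]. A call has 1 to 12 rows; each row shifts and turns the commanded pose from where the row before left it, along the tool's axes as they then stand; what a row does not reach is not made up. A row lasts 1/8 s, in which the tool goes at most 62.5 mm and 10.7 degrees, less where a joint would pass 70% of its speed; a pose out of reach is approached as far as the arm can. A call with a gripper value outside its range is refused whole. The fingers move at their own pace and stop on an object; "force" is the grip in N (left out, the last holds). Time passes only in rows, so rows that do not move let the fingers close. It gives the time, the measured TCP pose, the force, the opening and the grip force at its end, in the units of the state.
- ctrl.get_state(): the state, without advancing time (a new reading comes with each control period).
- ctrl.get_image(name): name is "scene" or "top" or "wrist"; returns the picture (420x560x3 uint8, red, green, blue); there is no depth.
- ctrl.calibration(name): a dict with "K" (3x3 intrinsics, pixels), "distortion" ([k1, k2, p1, p2, k3] as OpenCV has them; the pictures are not rectified), "origin" and "attitude" of the camera in the world; the wrist camera has in their place "tool_from_camera" (4x4, takes a point from camera to tool coordinates, whose origin is the TCP and whose axes are the flange's). Camera axes: x right, y up, looking along -z (the intrinsics and any distortion apply to the point x, -y, -z); pixel columns grow to the right and rows downward; lengths in m; the calibration is good to about 2 mm. A picture is of the moment at which its call begins: read the wrist's pose just before it. calibration takes no time and is no camera call.
- ctrl.close_job(): hands the job in; it is judged then, once.
The state is a dict: "time": time; "joint_positions": joint angles; "qd": joint speeds; "joint_torque": joint torques, N m; "position": TCP position; "tool_rot": TCP orientation; "ft_force": force on the tool from outside, world axes, zero at the start; "torque": the same for the moment, N m; "grip_width": opening from 0.0 (shut) to 1.0 (fully open); "grip_force": force on a finger pad.
Only numpy, scipy, OpenCV 4.12 (cv2) and the standard library are available. Lean on these libraries where they do the work, as an engineer would, in place of code of your own. Each camera call takes 0.05 s, during which the arm holds its last target. There are 200 camera calls.

TASK

Two small screw presses stand on the counter. On the one with the stack of paper in it, take the crank by its upright handle and wind it clockwise (seen from above) about three full turns, until the platen is down on the paper; keep the crank seated on its square shaft end and then let go. Leave the crank of the empty press alone.

Things in the scene. Friction and masses are not known exactly. Their poses are not given: they have to be found in the camera images.
- press_handle (a point): Centre of the upright wooden crank handle (22 mm diameter, 52 mm tall) on the press with the paper. It spins freely on its pin, so hold it at constant gripper yaw. It stands 55 mm from the shaft axis on a flat steel arm, whose top lies 28 mm below this point. The crank (0.33 kg) is loose: its hub only sits over the square shaft end and slips off if lifted 36 mm. It may point any way at the start.
- press_shaft (a point): Fixed point on the vertical screw axis of that press, at the collar under the crank's hub, 156 mm above the counter. The handle's centre circles 50 mm above it at 55 mm radius. Hub (34 mm square, top 28 mm above this point) on a 16 mm square shaft end (top 36 mm above it). Below: grey bridge on two columns, wooden platen, 30 mm paper stack, 160 x 210 mm base. The handle's circle is free.
- press_screw (a joint): Turn of that press's screw, rad: 0 at the start, growing clockwise seen from above; the platen sinks 8 mm a turn. Firm stop at 19.35 (three turns and 29 degrees), platen on the paper; above 18.25 counts as down. Light friction (1 to 2 N at the handle); it stays where it is left. The crank has about 7 degrees of play on the square either way.
- spare_handle (a point): Centre of the same kind of handle on the crank of the second, identical but empty press (no paper in it), to be left alone. The presses stand at least 280 mm apart, axis to axis; either may be on the left.
Things that resemble listed ones, but are neither listed nor needed, are in the scene too. Leave any blue look-alike of the part that bears press_handle alone.

How it is judged:
By the outcome, as a careful person would: the job done as asked, in the order asked, and still so for the second after the job is handed in, with the robot touching nothing.
It also fails if it takes over 70 s, if anything falls off the work surface, if the arm or the gripper's body presses on something with over 40 N, if the wrist force passes 120 N, or if a joint passes its speed limit or range.

## Working session

There is one attempt and no reset: what is moved stays moved. The work goes in short steps, Python scripts to look and compute and a tool call to move; the robot and the scene stay as the last step left them, time stands still between calls to the robot, and variables do not carry over. Pictures are saved under pics/ and viewed, at most 10 in all, crops included, and the job is handed in when it is done.

Besides the shell and the picture viewer there is one more tool, called after "Emit:" as name(argument=value, ...) on one line, values as JSON. drive_tool: Moves the arm, as the interface text tells. Its arguments: {"type":"object","properties":{"motion":{"type":"array","items":{"type":"array"}},"force":{"type":"number"}},"required":["motion"]}

```bash
mkdir -p pics; ls; python3 - <<'E'
from bench import ctrl
import cv2,numpy as np
s=ctrl.get_state(); print({k:np.round(v,3) for k,v in s.items()})
ims=[]
for n in ("scene","top","wrist"):
    im=ctrl.get_image(n); cv2.imwrite(f"pics/{n}0.png",im[:,:,::-1]); 
    c=ctrl.calibration(n); print(n,{k:np.round(v,4).tolist() for k,v in c.items()})
E
```

```text
pics
{'time': np.float64(0.0), 'joint_positions': array([ 1.297,  0.322, -0.07 ,  1.452,  0.023,  1.371, -0.057]), 'qd': array([-0.   , -0.001, -0.   , -0.001, -0.001, -0.001,  0.001]), 'joint_torque': array([-0.0000e+00, -4.9129e+01, -4.0400e-01, -3.1253e+01, -6.4000e-02,
        4.4000e-02,  0.0000e+00]), 'position': array([ 0.184, -0.623,  0.291]), 'tool_rot': array([-3.107e+00, -4.500e-01,  1.000e-03]), 'ft_force': array([ 0.281,  0.303, -0.266]), 'torque': array([ 0.005, -0.032,  0.026]), 'grip_force': np.float64(0.0), 'grip_width': np.float64(0.997)}
scene {'K': [[410.8632, 0.0, 275.3489], [0.0, 410.8632, 212.9039], [0.0, 0.0, 1.0]], 'distortion': [-0.1139, 0.0, 0.0, 0.0, 0.0], 'origin': [0.951, 0.5384, 0.7554], 'attitude': [0.3182, 0.9303, 2.3422]}
top {'K': [[498.8346, 0.0, 277.6052], [0.0, 498.8346, 207.2551], [0.0, 0.0, 1.0]], 'distortion': [-0.1804, 0.0, 0.0, 0.0, 0.0], 'origin': [0.4192, 0.079, 1.2612], 'attitude': [0.1125, -0.1139, -1.5423]}
wrist {'K': [[361.3354, 0.0, 281.1311], [0.0, 361.3354, 209.0817], [0.0, 0.0, 1.0]], 'distortion': [-0.094, 0.0, 0.0, 0.0, 0.0], 'tool_from_camera': [[-0.0001, 0.9564, 0.2922, 0.0811], [1.0, -0.0002, 0.0007, 0.0003], [0.0007, 0.2922, -0.9564, -0.0941], [0.0, 0.0, 0.0, 1.0]]}
```

View pics/scene0.png

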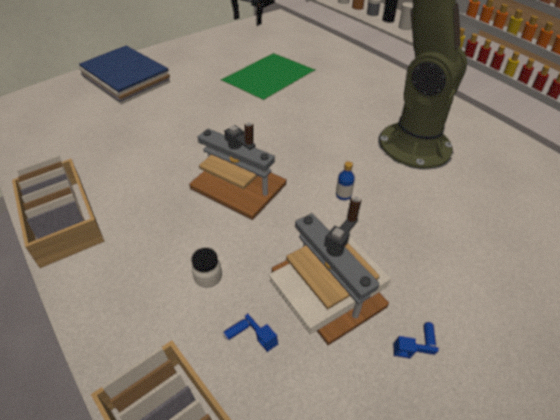

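View pics/top0.png

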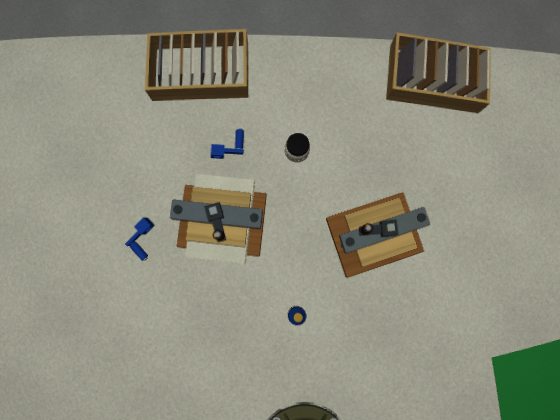

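The scene view shows the press with white paper at about (335,265), its handle at (354,209) and hub at (338,238). The top view shows the same press on the left, hub (214,211), handle (218,235). 

The other candidate is the empty press: scene (238,160), top hub (390,228), handle (367,229). The blue cranks on the counter are look-alikes. I'll confirm with an enlarged crop and triangulate.

```bash
cat > h.py <<'E'
import numpy as np,cv2
from scipy.spatial.transform import Rotation as R
from bench import ctrl
def cam(n,st=None):
    c=ctrl.calibration(n)
    if n=="wrist":
        T=np.array(c["tool_from_camera"]); Rt=R.from_rotvec(st["tool_rot"]).as_matrix()
        return c,Rt@T[:3,3]+st["position"],Rt@T[:3,:3]
    return c,np.array(c["origin"]),R.from_rotvec(c["attitude"]).as_matrix()
def ray(n,px,st=None):
    c,o,A=cam(n,st)
    u=cv2.undistortPoints(np.array([[px]],float),np.array(c["K"]),np.array(c["distortion"]))[0,0]
    d=A@np.array([u[0],-u[1],-1]); return o,d/np.linalg.norm(d)
def plane(n,px,z,st=None):
    o,d=ray(n,px,st); return o+d*(z-o[2])/d[2]
def tri(rs):
    M=sum(np.eye(3)-np.outer(d,d) for o,d in rs); b=sum((np.eye(3)-np.outer(d,d))@o for o,d in rs)
    return np.linalg.solve(M,b)
def proj(n,P,st=None):
    c,o,A=cam(n,st); p=A.T@(np.array(P)-o); p=p*[1,-1,-1]
    return cv2.projectPoints(p[None],np.zeros(3),np.zeros(3),np.array(c["K"]),np.array(c["distortion"]))[0].ravel()
E
python3 - <<'E'
from h import *
a=cv2.imread("pics/top0.png")[170:280,160:280]; b=cv2.imread("pics/scene0.png")[185:295,270:400]
a=cv2.resize(a,None,fx=5,fy=5,interpolation=cv2.INTER_CUBIC)[:, :390+0]; b=cv2.resize(b,(400,338),interpolation=cv2.INTER_CUBIC)
c=np.zeros((550,790,3),np.uint8); c[:,:390]=a; c[:338,390:790]=b; cv2.imwrite("pics/crop1.png",c)
print("top handle tops",plane("top",(218,235),.232),plane("top",(367,228),.232))
print("hubs",plane("top",(214,211),.188),plane("top",(390,228),.188))
print("scene handle",plane("scene",(354,209),.206), "scene hub",plane("scene",(338,238),.188))
E
```

```text
top handle tops [0.50780271 0.20215991 0.232     ] [ 0.53019463 -0.10749892  0.232     ]
hubs [0.5637256  0.21833613 0.188     ] [ 0.53608646 -0.16637953  0.188     ]
scene handle [0.51180649 0.20663249 0.206     ] scene hub [0.57222026 0.23028572 0.188     ]
```

View pics/crop1.png

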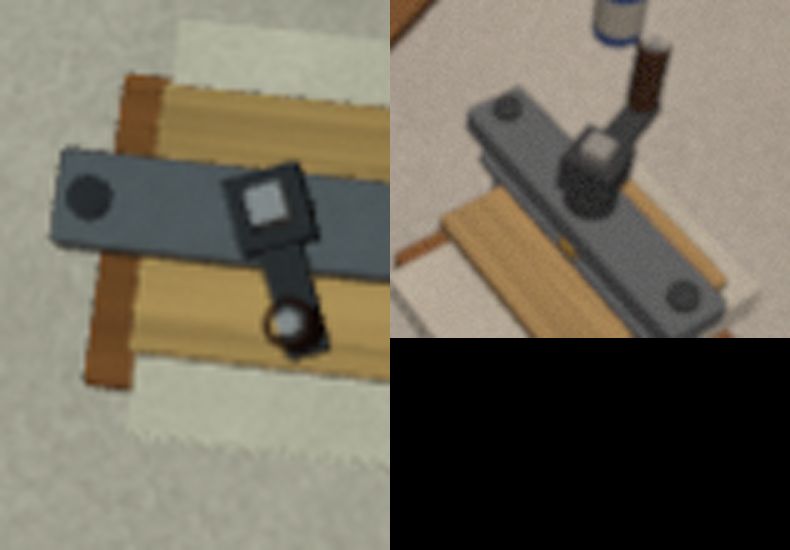

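The crop shows the paper-stack press. In the top view its shaft end is at (213.2,210.2) and its pin top at (218,234). In the scene view they are at (337.6,232) and (356.8,199.6).

```bash
python3 - <<'E'
from h import *
S=tri([ray("top",(213.2,210.2)),ray("scene",(337.6,232))]);H=tri([ray("top",(218,234.3)),ray("scene",(356.8,199.6))])
print(S,H,np.linalg.norm((S-H)[:2]))
for n,p,q in(("top",(213.2,210.2),(218,234.3)),("scene",(337.6,232),(356.8,199.6))): 
    a,b=plane(n,p,.192),plane(n,q,.232); print(n,a,b,np.linalg.norm((a-b)[:2]))
s=ctrl.get_state(); print(R.from_rotvec(s["tool_rot"]).as_matrix().round(3))
E
```

```text
[0.5648203  0.22024856 0.19021135] [0.50863321 0.20411102 0.22715224] 0.058458615353991106
top [0.56489236 0.21963819 0.192     ] [0.5092589  0.20221851 0.232     ] 0.0582968838836972
scene [0.56572269 0.22162516 0.192     ] [0.51159403 0.20843159 0.232     ] 0.05571339356473495
[[ 0.959  0.284 -0.   ]
 [ 0.284 -0.959  0.001]
 [-0.    -0.001 -1.   ]]
```

Shaft axis is about (0.565, 0.220) and the handle about (0.511, 0.205), a radius of 56 mm against the 55 mm given, with heights matching. I'll raise the tool and turn it so that tool x = world y and tool y = world x, then move across.

Emit:
drive_tool(motion=[[[0, 0, -1.2], [0, 0, -9.2], 1], [[0, 0, -1.2], [0, 0, -9.2], 1], [[0, 0, -1.2], [0, 0, -9.2], 1], [[0, 0, -1.2], [0, 0, -9.2], 1], [[0, 0, -1.2], [0, 0, -9.2], 1], [[0, 0, -1.2], [0, 0, -9.2], 1], [[0, 0, -1.2], [0, 0, -9.2], 1], [[0, 0, -1.2], [0, 0, -9.2], 1], [[0, 0, 0], [0, 0, 0], 1]])

```text
time: 1.27
position: [0.1845, -0.6235, 0.3889]
tool_rot: [2.221, 2.22, -0.001]
ft_force: [0.3, 0.6, -0.6]
grip_width: 1.0
grip_force: 0.0
```

Emit:
drive_tool(motion=[[[3, 4, 0], [0, 0, 0], 1], [[3, 4, 0], [0, 0, 0], 1], [[4, 4, 0], [0, 0, 0], 1], [[4, 4, 0], [0, 0, 0], 1], [[4, 4, 0], [0, 0, 0], 1], [[4, 4, 0], [0, 0, 0], 1], [[4, 4, 0], [0, 0, 0], 1], [[4, 3, 0], [0, 0, 0], 1], [[5, 1, 0], [0, 0, 0], 1], [[5, 0, 0], [0, 0, 0], 1], [[5, 0, 0], [0, 0, 0], 1], [[5, 0, 0], [0, 0, 0], 1]])

```text
time: 2.78
position: [0.5033, -0.1211, 0.3874]
tool_rot: [-2.223, -2.219, 0.001]
ft_force: [0.6, -1.0, -0.0]
grip_width: 1.002
grip_force: 0.0
```

Emit:
drive_tool(motion=[[[5, 0, 0], [0, 0, 0], 1], [[5, 0, 0], [0, 0, 0], 1], [[5, 0, 0], [0, 0, 0], 1], [[5, 0, 0], [0, 0, 0], 1], [[5, 0, 0], [0, 0, 0], 1], [[5, 0, 0], [0, 0, 0], 1], [[2, 0, 0], [0, 0, 0], 1], [[0, 0, 0], [0, 0, 0], 1]])

```text
time: 3.78
position: [0.5023, 0.199, 0.3875]
tool_rot: [-2.217, -2.224, 0.001]
ft_force: [0.5, 0.6, 0.1]
grip_width: 1.0
grip_force: 0.0
```

```bash
python3 - <<'E'
from h import *
s=ctrl.get_state(); print(s["position"],s["tool_rot"],s["joint_positions"].round(2))
im=ctrl.get_image("wrist"); cv2.imwrite("pics/w1.png",im[:,:,::-1])
np.save("s1.npy",np.r_[s["position"],s["tool_rot"]])
print(proj("wrist",(.511,.205,.232),s),proj("wrist",(.565,.22,.192),s))
E
```

```text
[0.50231166 0.19898753 0.38749616] [-2.21678895e+00 -2.22423863e+00  1.02222858e-03] [ 0.43  0.13 -0.93  1.54  0.1   1.52 -0.5 ]
[292.66548014 206.96057574] [357.37344481 175.69241136]
```

View pics/w1.png

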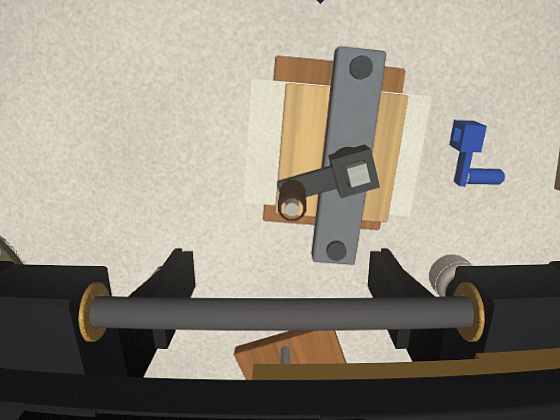

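The wrist view shows the pin top at (292,208) and the shaft end at (358,176), within 1 mm of the prediction. I'll align and lower with a grasp height of about z = 0.213, which puts the fingertips above the hub and shaft end.

Emit:
drive_tool(motion=[[[0.5, 0.8, 0], [0, 0, 0], 1], [[0, 0, 2], [0, 0, 0], 1], [[0, 0, 2], [0, 0, 0], 1], [[0, 0, 2], [0, 0, 0], 1], [[0, 0, 0], [0, 0, 0], 1], [[0, 0, 0], [0, 0, 0], 1]])

```text
time: 4.58
position: [0.5119, 0.2017, 0.3289]
tool_rot: [2.221, 2.221, 0.001]
ft_force: [0.0, 0.1, 0.5]
grip_width: 1.002
grip_force: 0.0
```

Emit:
drive_tool(motion=[[[0.3, 0, 0], [0, 0, 0], 1], [[0, 0, 1.5], [0, 0, 0], 1], [[0, 0, 1.5], [0, 0, 0], 1], [[0, 0, 1.5], [0, 0, 0], 1], [[0, 0, 1.5], [0, 0, 0], 1], [[0, 0, 0.5], [0, 0, 0], 1], [[0, 0, 0], [0, 0, 0], 1], [[0, 0, 0], [0, 0, 0], 1]])

```text
time: 5.58
position: [0.5115, 0.2055, 0.2637]
tool_rot: [2.219, 2.223, 0.001]
ft_force: [0.1, 0.1, 0.7]
grip_width: 0.998
grip_force: 0.0
```

Emit:
drive_tool(motion=[[[0, 0, 0], [0, 0, 0], -1], [[0, 0, 0], [0, 0, 0], -1], [[0, 0, 0], [0, 0, 0], -1], [[0, 0, 0], [0, 0, 0], -1], [[0, 0, 0], [0, 0, 0], -1], [[0, 0, 0], [0, 0, 0], -1], [[0, 0, 0], [0, 0, 0], -1], [[0, 0, 0], [0, 0, 0], -1]], force=20)

```text
time: 6.58
position: [0.5114, 0.2053, 0.2635]
tool_rot: [2.219, 2.223, 0.001]
ft_force: [-0.6, 0.1, 0.7]
grip_width: 0.243
grip_force: 20.0
```

Gripped at 21 mm opening, which matches the handle. Next, compute the circle steps.

```bash
cat > arc.py <<'E'
import numpy as np,sys
# arc.py: shaft x y, current x y, step deg, n -> rows [dy,dx,0] cm, rounded without drift
sx,sy,x,y,st,n=map(float,sys.argv[1:]); t=np.arctan2(y-sy,x-sx); a=t-np.radians(st)*np.arange(int(n)+1)
P=np.c_[sy+.055*np.sin(a),sx+.055*np.cos(a)]*100; P[0]=y*100,x*100
print("start",np.degrees(t),np.hypot(x-sx,y-sy)); Q=P.round(1)
print([[[round(d[0],1),round(d[1],1),0],[0,0,0],-1] for d in np.diff(Q,axis=0)])
E
python3 arc.py .565 .2195 .5114 .2053 20 12; python3 arc.py .565 .2195 .5114 .2053 20 18
```

```text
start -165.1617682547065 0.055449075736210406
[[[np.float64(1.9), np.float64(-0.1), 0], [0, 0, 0], -1], [[np.float64(1.9), np.float64(0.5), 0], [0, 0, 0], -1], [[np.float64(1.6), np.float64(1.1), 0], [0, 0, 0], -1], [[np.float64(1.0), np.float64(1.6), 0], [0, 0, 0], -1], [[np.float64(0.5), np.float64(1.8), 0], [0, 0, 0], -1], [[np.float64(-0.1), np.float64(1.9), 0], [0, 0, 0], -1], [[np.float64(-0.9), np.float64(1.8), 0], [0, 0, 0], -1], [[np.float64(-1.3), np.float64(1.3), 0], [0, 0, 0], -1], [[np.float64(-1.7), np.float64(0.8), 0], [0, 0, 0], -1], [[np.float64(-1.9), np.float64(0.2), 0], [0, 0, 0], -1], [[np.float64(-1.9), np.float64(-0.5), 0], [0, 0, 0], -1], [[np.float64(-1.6), np.float64(-1.1), 0], [0, 0, 0], -1]]
start -165.1617682547065 0.055449075736210406
[[[np.float64(1.9), np.float64(-0.1), 0], [0, 0, 0], -1], [[np.float64(1.9), np.float64(0.5), 0], [0, 0, 0], -1], [[np.float64(1.6), np.float64(1.1), 0], [0, 0, 0], -1], [[np.float64(1.0), np.float64(1.6), 0], [0, 0, 0], -1], [[np.float64(0.5), np.float64(1.8), 0], [0, 0, 0], -1], [[np.float64(-0.1), np.float64(1.9), 0], [0, 0, 0], -1], [[np.float64(-0.9), np.float64(1.8), 0], [0, 0, 0], -1], [[np.float64(-1.3), np.float64(1.3), 0], [0, 0, 0], -1], [[np.float64(-1.7), np.float64(0.8), 0], [0, 0, 0], -1], [[np.float64(-1.9), np.float64(0.2), 0], [0, 0, 0], -1], [[np.float64(-1.9), np.float64(-0.5), 0], [0, 0, 0], -1], [[np.float64(-1.6), np.float64(-1.1), 0], [0, 0, 0], -1], [[np.float64(-1.0), np.float64(-1.6), 0], [0, 0, 0], -1], [[np.float64(-0.5), np.float64(-1.8), 0], [0, 0, 0], -1], [[np.float64(0.1), np.float64(-1.9), 0], [0, 0, 0], -1], [[np.float64(0.9), np.float64(-1.8), 0], [0, 0, 0], -1], [[np.float64(1.3), np.float64(-1.3), 0], [0, 0, 0], -1], [[np.float64(1.7), np.float64(-0.8), 0], [0, 0, 0], -1]]
```

First quarter or so, then check the forces.

Emit:
drive_tool(motion=[[[1.9, -0.1, 0], [0, 0, 0], -1], [[1.9, 0.5, 0], [0, 0, 0], -1], [[1.6, 1.1, 0], [0, 0, 0], -1], [[1.0, 1.6, 0], [0, 0, 0], -1], [[0.5, 1.8, 0], [0, 0, 0], -1], [[0, 0, 0], [0, 0, 0], -1], [[0, 0, 0], [0, 0, 0], -1]])

```text
time: 7.45
position: [0.5602, 0.2763, 0.2643]
tool_rot: [-2.217, -2.224, -0.006]
ft_force: [0.9, 5.8, 4.6]
grip_width: 0.247
grip_force: 20.0
```

The force is small (5.8 N outward in +y), so the shaft y is nearer 0.221. Continuing with that.

```bash
sed -i 's/round(d\[0\],1),round(d\[1\],1)/float(round(d[0],1)),float(round(d[1],1))/' arc.py; python3 arc.py .565 .221 .5604 .2745 20 12; python3 arc.py .565 .221 .5604 .2745 20 18 | tail -1 | cut -c430-
```

```text
start 94.91427979890014 0.053697392860361494
[[[0.0, 1.9, 0], [0, 0, 0], -1], [[-0.8, 1.8, 0], [0, 0, 0], -1], [[-1.4, 1.3, 0], [0, 0, 0], -1], [[-1.7, 0.8, 0], [0, 0, 0], -1], [[-1.9, 0.2, 0], [0, 0, 0], -1], [[-1.8, -0.5, 0], [0, 0, 0], -1], [[-1.6, -1.1, 0], [0, 0, 0], -1], [[-1.1, -1.6, 0], [0, 0, 0], -1], [[-0.5, -1.8, 0], [0, 0, 0], -1], [[0.2, -1.9, 0], [0, 0, 0], -1], [[0.8, -1.8, 0], [0, 0, 0], -1], [[1.4, -1.3, 0], [0, 0, 0], -1]]
1], [[1.9, -0.2, 0], [0, 0, 0], -1], [[1.8, 0.5, 0], [0, 0, 0], -1], [[1.6, 1.1, 0], [0, 0, 0], -1], [[1.1, 1.6, 0], [0, 0, 0], -1], [[0.5, 1.8, 0], [0, 0, 0], -1]]
```

Emit:
drive_tool(motion=[[[0.0, 1.9, 0], [0, 0, 0], -1], [[-0.8, 1.8, 0], [0, 0, 0], -1], [[-1.4, 1.3, 0], [0, 0, 0], -1], [[-1.7, 0.8, 0], [0, 0, 0], -1], [[-1.9, 0.2, 0], [0, 0, 0], -1], [[-1.8, -0.5, 0], [0, 0, 0], -1], [[-1.6, -1.1, 0], [0, 0, 0], -1], [[-1.1, -1.6, 0], [0, 0, 0], -1], [[-0.5, -1.8, 0], [0, 0, 0], -1], [[0, 0, 0], [0, 0, 0], -1]])

```text
time: 8.7
position: [0.5691, 0.1664, 0.2635]
tool_rot: [-2.22, -2.223, 0.001]
ft_force: [-1.6, 4.0, 2.1]
grip_width: 0.245
grip_force: 20.0
```

Emit:
drive_tool(motion=[[[0.2, -1.9, 0], [0, 0, 0], -1], [[0.8, -1.8, 0], [0, 0, 0], -1], [[1.4, -1.3, 0], [0, 0, 0], -1], [[1.7, -0.8, 0], [0, 0, 0], -1], [[1.9, -0.2, 0], [0, 0, 0], -1], [[1.8, 0.5, 0], [0, 0, 0], -1], [[1.6, 1.1, 0], [0, 0, 0], -1], [[1.1, 1.6, 0], [0, 0, 0], -1], [[0.5, 1.8, 0], [0, 0, 0], -1], [[0, 0, 0], [0, 0, 0], -1]])

```text
time: 9.95
position: [0.5604, 0.2775, 0.2633]
tool_rot: [-2.219, -2.224, 0.0]
ft_force: [1.0, 0.3, 4.9]
grip_width: 0.246
grip_force: 20.0
```

```bash
python3 - <<'E'
from h import *
s=ctrl.get_state(); print(s["position"],s["joint_positions"].round(2))
im=ctrl.get_image("wrist"); im2=ctrl.get_image("scene")
cv2.imwrite("pics/chk1.png",np.hstack([cv2.resize(im,(400,300)),cv2.resize(im2[150:360,230:430],(400,300)) if 0 else cv2.resize(im2[150:330,230:470],(400,300))])[:,:,::-1])
E
```

```text
[0.56037148 0.27753988 0.26334877] [ 0.2   0.42 -0.92  1.53  0.34  1.35 -0.74]
```

View pics/chk1.png

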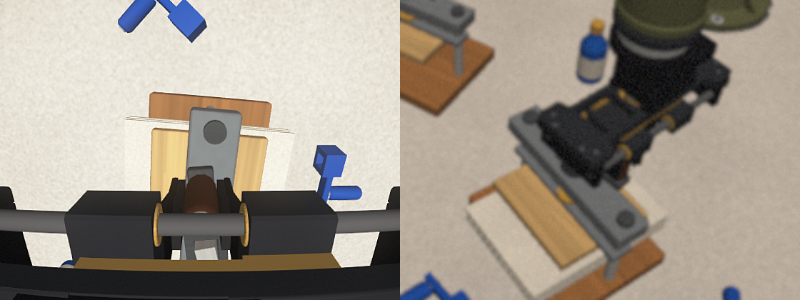

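The wrist view (left) shows the handle between the fingers and the hub seated behind it. The scene crop (right) shows the press still standing square. About 460° is wound, so I'll do another full turn.

Emit:
drive_tool(motion=[[[0.0, 1.9, 0], [0, 0, 0], -1], [[-0.8, 1.8, 0], [0, 0, 0], -1], [[-1.4, 1.3, 0], [0, 0, 0], -1], [[-1.7, 0.8, 0], [0, 0, 0], -1], [[-1.9, 0.2, 0], [0, 0, 0], -1], [[-1.8, -0.5, 0], [0, 0, 0], -1], [[-1.6, -1.1, 0], [0, 0, 0], -1], [[-1.1, -1.6, 0], [0, 0, 0], -1], [[-0.7, -1.8, 0], [0, 0, 0], -1], [[0, 0, 0], [0, 0, 0], -1]])

```text
time: 11.3
position: [0.5691, 0.1666, 0.2634]
tool_rot: [2.219, 2.223, -0.002]
ft_force: [-0.6, 0.5, 4.5]
grip_width: 0.244
grip_force: 20.0
```

Emit:
drive_tool(motion=[[[0.2, -1.9, 0], [0, 0, 0], -1], [[0.8, -1.8, 0], [0, 0, 0], -1], [[1.4, -1.3, 0], [0, 0, 0], -1], [[1.7, -0.8, 0], [0, 0, 0], -1], [[1.9, -0.2, 0], [0, 0, 0], -1], [[1.8, 0.5, 0], [0, 0, 0], -1], [[1.6, 1.1, 0], [0, 0, 0], -1], [[1.1, 1.6, 0], [0, 0, 0], -1], [[0.5, 1.8, 0], [0, 0, 0], -1], [[0, 0, 0], [0, 0, 0], -1]])

```text
time: 12.55
position: [0.5609, 0.2775, 0.2633]
tool_rot: [-2.219, -2.223, -0.001]
ft_force: [0.1, 1.0, 4.3]
grip_width: 0.243
grip_force: 20.0
```

Wound about 820°. Nine more rows bring it to about 1000°, then a few more to approach the stop.

Emit:
drive_tool(motion=[[[0.0, 1.9, 0], [0, 0, 0], -1], [[-0.8, 1.8, 0], [0, 0, 0], -1], [[-1.4, 1.3, 0], [0, 0, 0], -1], [[-1.7, 0.8, 0], [0, 0, 0], -1], [[-1.9, 0.2, 0], [0, 0, 0], -1], [[-1.8, -0.5, 0], [0, 0, 0], -1], [[-1.6, -1.1, 0], [0, 0, 0], -1], [[-1.1, -1.6, 0], [0, 0, 0], -1], [[-0.7, -1.8, 0], [0, 0, 0], -1], [[0, 0, 0], [0, 0, 0], -1]])

```text
time: 13.8
position: [0.5692, 0.1667, 0.2634]
tool_rot: [2.219, 2.224, -0.003]
ft_force: [-0.6, -0.7, 4.7]
grip_width: 0.246
grip_force: 20.0
```

Emit:
drive_tool(motion=[[[0.2, -1.9, 0], [0, 0, 0], -1], [[0.8, -1.8, 0], [0, 0, 0], -1], [[1.4, -1.3, 0], [0, 0, 0], -1], [[1.7, -0.8, 0], [0, 0, 0], -1], [[1.4, -0.1, 0], [0, 0, 0], -1], [[0, 0, 0], [0, 0, 0], -1], [[0, 0, 0], [0, 0, 0], -1]])

```text
time: 14.68
position: [0.5099, 0.2236, 0.2636]
tool_rot: [-2.215, -2.225, 0.001]
ft_force: [-2.9, 0.5, 7.5]
grip_width: 0.244
grip_force: 20.0
```

Crank angle is about 1098° and the stop hasn't been felt. Nudging gently toward it.

Emit:
drive_tool(motion=[[[0.5, 0.1, 0], [0, 0, 0], -1], [[0.5, 0.1, 0], [0, 0, 0], -1], [[0, 0, 0], [0, 0, 0], -1], [[0, 0, 0], [0, 0, 0], -1]])

```text
time: 15.18
position: [0.5114, 0.2337, 0.2637]
tool_rot: [-2.214, -2.224, 0.003]
ft_force: [-4.9, 0.7, 9.7]
grip_width: 0.244
grip_force: 20.0
```

Emit:
drive_tool(motion=[[[0.4, 0.2, 0], [0, 0, 0], -1], [[0.4, 0.1, 0], [0, 0, 0], -1], [[0, 0, 0], [0, 0, 0], -1], [[0, 0, 0], [0, 0, 0], -1]])

```text
time: 15.68
position: [0.5137, 0.2415, 0.2636]
tool_rot: [-2.214, -2.224, 0.005]
ft_force: [-6.7, 0.1, 11.4]
grip_width: 0.246
grip_force: 20.0
```

At about 1117° there is still no stop, so I'll check the platen in the picture before going on.

```bash
python3 - <<'E'
from h import *
im2=ctrl.get_image("scene"); a=cv2.imread("pics/scene0.png")[:,:,::-1]
f=lambda i: cv2.resize(i[190:345,260:400],(395,437),interpolation=cv2.INTER_CUBIC)
cv2.imwrite("pics/chk2.png",np.hstack([f(a),f(im2)])[:,:,::-1])
E
```

```text
(no output)
```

View pics/chk2.png

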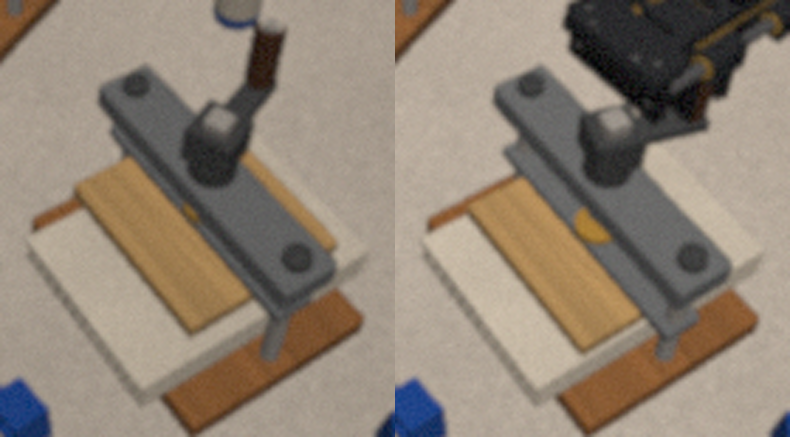

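Left is the start, right is now: the platen has sunk onto the paper, and the shaft end still shows through the seated hub at (610,122). One more small nudge to feel the stop.

Emit:
drive_tool(motion=[[[0.3, 0.1, 0], [0, 0, 0], -1], [[0.3, 0.1, 0], [0, 0, 0], -1], [[0, 0, 0], [0, 0, 0], -1], [[0, 0, 0], [0, 0, 0], -1]])

```text
time: 16.23
position: [0.5146, 0.2443, 0.2632]
tool_rot: [-2.217, -2.224, 0.018]
ft_force: [-12.5, -7.0, 15.0]
grip_width: 0.247
grip_force: 20.0
```

The stop is reached: only 3 of 6 mm moved, with a counterforce. Relaxing, then releasing.

Emit:
drive_tool(motion=[[[-0.4, -0.3, 0], [0, 0, 0], -1], [[0, 0, 0], [0, 0, 0], -1]])

```text
time: 16.48
position: [0.5136, 0.2423, 0.2634]
tool_rot: [-2.217, -2.224, 0.005]
ft_force: [-4.2, -0.8, 8.4]
grip_width: 0.244
grip_force: 20.0
```

Emit:
drive_tool(motion=[[[0, 0, 0], [0, 0, 0], -0.4], [[0, 0, 0], [0, 0, 0], -0.2], [[0, 0, 0], [0, 0, 0], 0], [[0, 0, 0], [0, 0, 0], 0.3], [[0, 0, 0], [0, 0, 0], 0.6], [[0, 0, 0], [0, 0, 0], 0.8], [[0, 0, 0], [0, 0, 0], 0.8], [[0, 0, 0], [0, 0, 0], 0.8]])

```text
time: 17.48
position: [0.5151, 0.2412, 0.2632]
tool_rot: [2.22, 2.223, -0.0]
ft_force: [0.1, -0.3, -0.0]
grip_width: 0.884
grip_force: 0.0
```

Emit:
drive_tool(motion=[[[0, 0, -0.5], [0, 0, 0], 0.8], [[0, 0, -1], [0, 0, 0], 0.8], [[0, 0, -1], [0, 0, 0], 0.8], [[0, 0, -2], [0, 0, 0], 0.8], [[0, 0, -2.5], [0, 0, 0], 0.8], [[0, 0, -3], [0, 0, 0], 0.8], [[-3, 0, -3], [0, 0, 0], 0.8], [[-4, 0, 0], [0, 0, 0], 0.8], [[-4, 0, 0], [0, 0, 0], 0.8], [[0, 0, 0], [0, 0, 0], 0.8]])

```text
time: 18.73
position: [0.5161, 0.1273, 0.3944]
tool_rot: [2.226, 2.213, -0.001]
ft_force: [-0.2, 0.6, -0.9]
grip_width: 0.902
grip_force: 0.0
```

```bash
python3 - <<'E'
from h import *
s=ctrl.get_state(); print(s["ft_force"],s["position"])
im2=ctrl.get_image("scene"); t=ctrl.get_image("top")
cv2.imwrite("pics/chk3.png",np.hstack([cv2.resize(im2[100:345,180:400],(395,437)),cv2.resize(t[165:285,130:270],(395,437))])[:,:,::-1])
E
```

```text
[-0.24287593  0.61472538 -0.8936925 ] [0.51614298 0.12729434 0.39441108]
```

View pics/chk3.png

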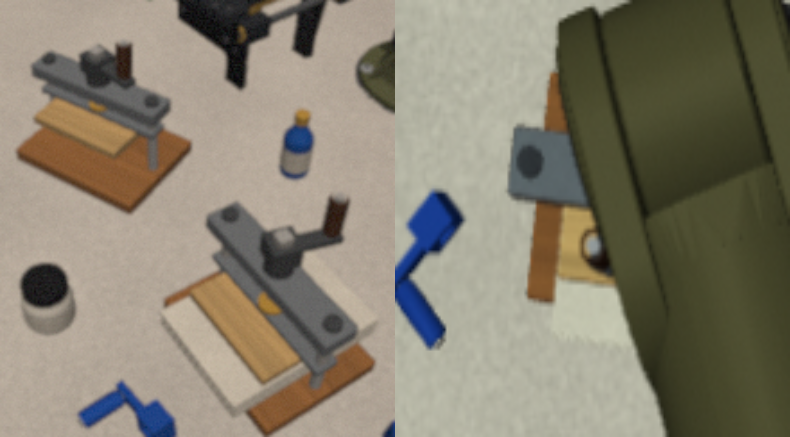

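The left crop shows the platen on the paper and the crank seated with its handle free at (337,215). The empty press is untouched and the gripper is clear. Handing in.

```bash
python3 -c "
from bench import ctrl
print(ctrl.close_job())"
```

```text
the job is handed in; nothing more can be done
None
```

I wound the crank of the paper press clockwise about three turns to its stop, so the platen is down on the paper; the crank is still seated and released, the empty press was left alone, and the job is handed in.

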